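# Air the vanilla curing box and let its lid down gently

### The arm

A 7-joint arm with a two-finger parallel gripper is mounted at the origin on the work surface. World frame = base frame: x ahead of the robot, y to its left, z up, the work surface at z = 0. Lengths are in m, angles in rad, forces in N, time in s.
With the tool pointing down it reaches from about 0.4 to 0.875 m from the base axis. Payload 4.4 kg.
Tool frame: the origin (TCP) lies midway between the tips of the shut fingers; the grasp point (between the pads) lies 19 mm behind it; z points along the fingers, y is the direction in which the jaws open and shut (so a half turn about z gives the same grasp; the last joint's range is limited). The gripper opens to 85 mm and grips with 20 to 120 N. Pads are 22 mm wide; open, the fingers measure 114 mm over their backs; the gripper's body (76 mm by 85 mm) begins 54 mm behind the grasp point. The pads swing forward as they close: fully open they stand 13 mm farther back than shut.
Start: joints at [-1.378, 0.628, 0.038, 1.517, -0.027, 0.996, -0.02], TCP at [0.166, 0.628, 0.231] pointing down, gripper open.
Joint ranges: [-3.06, 3.06], [-0.37, 2.12], [-1.25, 1.32], [0.18, 2.47], [-1.1, 4.24], [0.23, 1.98], [-2.94, 2.94]. Speed limits (rad/s): [2.57, 2.57, 3.14, 3.14, 3.14, 3.14, 3.14].

### API

Orientations are given as a unit quaternion [x, y, z, w].
In Python, from cell import bot, cams gives the robot as it stands.
- The arm moves only by the tool drive_tool, never from a script. Its argument "moves" is a list of rows, each a list of 6 numbers: the shift along the world's x, y, z in m, then the turn, a rotation vector about the world's x, y, z in rad. In form: [[x, y, z, wx, wy, wz], ...]. A call has 1 to 5 rows; each row shifts and turns the commanded pose from where the row before left it; what a row does not reach is not made up. A row lasts 1/8 s, in which the tool goes at most 62.5 mm and 10.7 degrees, less where a joint would pass 70% of its speed; a pose out of reach is approached as far as the arm can. A call with a gripper value outside its range is refused whole. "hand" is the opening in per cent of the stroke, from 0 (shut) to 100 (fully open), set as the call begins (left out, the last holds). The fingers move at their own pace and stop on an object; the grip force is fixed at half the most. Time passes only in rows, so rows that do not move let the fingers close. It gives the time, the measured TCP pose, the force and the opening at its end, in the units of the state.
- bot.sense(): the state, without advancing time (a new reading comes with each control period).
- cams.camera(name): name is "scene" or "side" or "wrist"; returns (picture, depth): 480x640x3 uint8, blue, green, red; 480x640 float32, m along the optical axis (not along the pixel's ray), 0 where there is no reading.
- cams.calibration(name): a dict with "mtx" (3x3 intrinsics, pixels), "R" (3x3) and "t" (3): a world point X has camera coordinates R X + t; the wrist camera has in their place "hand_eye" (4x4, takes a point from camera to tool coordinates, whose origin is the TCP and whose axes are the flange's). Camera axes: x right, y down, z forward; pixel columns grow to the right and rows downward; lengths in m; the calibration is good to about 2 mm. A picture is of the moment at which its call begins: read the wrist's pose just before it. calibration takes no time and is no camera call.
- bot.job_done(): hands the job in, once; it reports no verdict.
The state is a dict: "time": time; "qpos": joint angles; "dq": joint speeds; "tau": joint torques, N m; "tcp_pos": TCP position; "tcp_rot": TCP orientation; "contact_force": force on the tool from outside, world axes, zero at the start; "ft_torque": the same for the moment, N m; "gripper_width": finger opening in m.
Only numpy, scipy, OpenCV 4.12 (cv2) and the standard library are available. Lean on these libraries where they do the work, as an engineer would, in place of code of your own. Each camera call takes 0.05 s, during which the arm holds its last target.

### The job

Air the cured pods in the low, wide wooden box: with a fingertip press down the lever pad at its front until the lid stands wide open, and keep it open for about two seconds. Then ease the lever slowly back up so that the lid settles shut without slamming, and take the hand away. Work the lid by its lever only, leave the tall box shut, and do not lift or shift anything else on the table.

Things in the scene. Friction and masses are not known exactly. Their poses are not given: they have to be found in the camera images.
- wide_box: the low, wide wooden curing box, fixed on a slab 5 to 33 mm high (differs each time): 180 mm deep (its x), 240 mm wide (its y), 100 mm high plus a 12 mm lid with 6 mm battens; origin under its centre on the slab, its +x points from the lever side to the lid hinge, z up. It stands to the left or to the right of the tall box
- wide_lever (a joint): front lever of the wide box, value in rad: 0 at rest (pad up), grows as the pad is pressed down, to its stop at 0.40. It pivots level, across the box, on a pin 20 mm behind the box's centre (box +x) and 70 mm above the box's underside; the pad's centre is 185 mm in front of the pin
- wide_pad (a point): centre of the top face of the wide box's lever pad, a pale wooden plate 36 x 44 mm (across) x 12 mm, its centre 69 mm in front of the box's front wall and 105 mm to the box's -y side. At rest the top is 118 mm above the box's underside, tilted 0.2 rad, front edge higher; at the stop 45 mm, tilted the other way. It travels nearly straight down (under 10 mm sideways). Pressing takes about 6 to 13 N
- wide_lid (a joint): lid of the wide box, hinged along its far edge, rad: 0 shut, 1.15 fully open at the lever's stop. A rod links it to the lever (the lid turns 2.9 times as far). Its weight pushes the lever back up: it is open only while the pad is held down, follows a fingertip rising slowly, and slams if let go; falling faster than 2.6 rad/s is a slam (pad rising at 0.16 m/s); two seconds or more for the whole way down is gentle enough
- wide_lid_edge (a point): middle of the front edge of the wide box's lid, on its upper face; 112 mm above the box's underside when shut
- tall_box: the tall, narrow wooden curing box beside it, fixed, to be left shut: 180 mm deep, 140 mm wide, 160 mm high plus lid; on a slab 5 to 33 mm high, same lever and frame as the wide one
- tall_lid (a joint): lid of the tall box, hinged along its far edge, rad: 0 shut, 1.15 fully open at the lever's stop. A rod links it to the lever (the lid turns 2.9 times as far)
- tall_pad (a point): centre of the top face of the tall box's lever pad, of the same size and height above its box's underside as the other; not to be pressed
- mug: white enamel mug, 76 mm across, 85 mm tall, on the robot's side of the boxes, near the middle; origin under its centre
- jar: closed glass jar with a steel cap, 64 mm across, 100 mm tall, on the robot's side of the boxes, to the left; origin under its centre
- tin: closed aluminium tin, 70 mm across, 75 mm tall; origin under its centre
- bowl: white bowl, 120 mm across, 50 mm tall; origin under its centre
- block: loose wooden block, 100 x 70 x 30 mm; origin under its centre

How it is judged:
On the way, in this order (a step that is already met when the one before it is completed fails the run):
1. the wide box's lid is held wide open (beyond 0.95 rad) by a finger on its lever for 1.5 s (value of joint wide_lid above 0.95 rad and contact force between the fingers and wide_lever above 0.3 N), for 1.5 s.
2. the lid is let down shut (value of joint wide_lid below 0.04 rad), for 0.2 s.
At the end, for the whole second after the job is handed in: The wide box's lid is shut (within 0.04 rad) and still, its lever is up again (within 0.03 rad), the tall box is shut (within 0.04 rad), and no loose thing has moved more than 30 mm (value of joint each of wide_lid, tall_lid below 0.04 rad and value of joint wide_lever below 0.03 rad and velocity of joint wide_lid between -0.1 and 0.1 rad/s and not (distance of mug from where it was at the start of the episode above 0.03 m) and not (distance of jar from where it was at the start of the episode above 0.03 m) and not (distance of tin from where it was at the start of the episode above 0.03 m) and not (distance of bowl from where it was at the start of the episode above 0.03 m) and not (distance of block from where it was at the start of the episode above 0.03 m)); the robot touches nothing.
It fails at once if the wide box's lid falls faster than 2.6 rad/s (a slam) (velocity of joint wide_lid below -2.6 rad/s).
It fails at once if the robot touches the wide box's lid (more than 2 N): it is worked by the lever only (contact force between the arm and wide_lid above 2 N).
It fails at once if the robot's fingers touch the wide box's lid (more than 2 N) (contact force between the fingers and wide_lid above 2 N).
It fails at once if the tall box is opened (beyond 0.15 rad) (value of joint tall_lid above 0.15 rad).
It fails at once if a loose thing is lifted, carried or pushed more than 30 mm (distance of any of mug, jar, tin, bowl, block from where it was at the start of the episode above 0.03 m).
It also fails if it takes over 48 s, if anything falls off the work surface, if the arm or the gripper's body presses on something with over 40 N, if the wrist force passes 120 N, or if a joint passes its speed limit or range.

## Working session

There is one attempt and no reset: what is moved stays moved. The work goes in short steps, Python scripts to look and compute and a tool call to move; the robot and the scene stay as the last step left them, time stands still between calls to the robot, and variables do not carry over. Pictures are saved under pics/ and viewed, and the job is handed in when it is done.

Besides the shell and the picture viewer there is one more tool, called after "Call:" as name(argument=value, ...) on one line, values as JSON. drive_tool: Moves the arm, as the interface text tells. Its arguments: {"type":"object","properties":{"moves":{"type":"array"},"hand":{"type":"number"}},"required":["moves"]}

```bash
ls; mkdir -p pics; python3 - <<'E'
from cell import bot,cams
import cv2,numpy as np
s=bot.sense();print(s)
d={}
for n in("scene","side"):
    p,z=cams.camera(n);cv2.imwrite(f"pics/{n}0.png",p);d[n]=z;d[n+"p"]=p
    print(n,cams.calibration(n))
np.savez("d0.npz",**d)
E
```

```text
pics
{'time': 0.0, 'qpos': array([-1.37777863,  0.62932689,  0.03844463,  1.51837765, -0.02697023,
        0.99627241, -0.02001297]), 'dq': array([ 0.0005091 , -0.00081745,  0.00021045, -0.00141904, -0.00062591,
        0.00052234, -0.00012541]), 'tau': array([ 1.25624388e-04, -5.63406515e+01,  1.22675512e+00, -1.93448603e+01,
        1.11978891e-02,  1.04653125e-02, -1.80522221e-05]), 'tcp_pos': array([0.166183  , 0.62775658, 0.23039851]), 'tcp_rot': array([ 1.29047484e-01,  9.91637976e-01, -9.28225922e-04, -9.54578950e-05]), 'contact_force': array([ 0.22222837,  0.40022327, -0.14262355]), 'ft_torque': array([0.04450919, 0.04289552, 0.02529965]), 'gripper_width': 0.0855055174829953}
scene {'mtx': array([[449.3203424 ,   0.        , 318.84550945],
       [  0.        , 449.3203424 , 235.36966045],
       [  0.        ,   0.        ,   1.        ]]), 'R': array([[ 0.51098405,  0.8595111 , -0.01166048],
       [ 0.54221541, -0.33281672, -0.77151506],
       [-0.66700656,  0.3879094 , -0.6361042 ]]), 't': array([-0.24575156, -0.23419186,  1.69713079])}
side {'mtx': array([[484.15448688,   0.        , 316.30761705],
       [  0.        , 484.15448688, 251.07251089],
       [  0.        ,   0.        ,   1.        ]]), 'R': array([[ 0.86648842, -0.4986821 ,  0.02267109],
       [-0.33416724, -0.61317554, -0.71578489],
       [ 0.37085047,  0.61264338, -0.69795273]]), 't': array([-0.51833211,  0.27500686,  1.26224763])}
```

View pics/scene0.png

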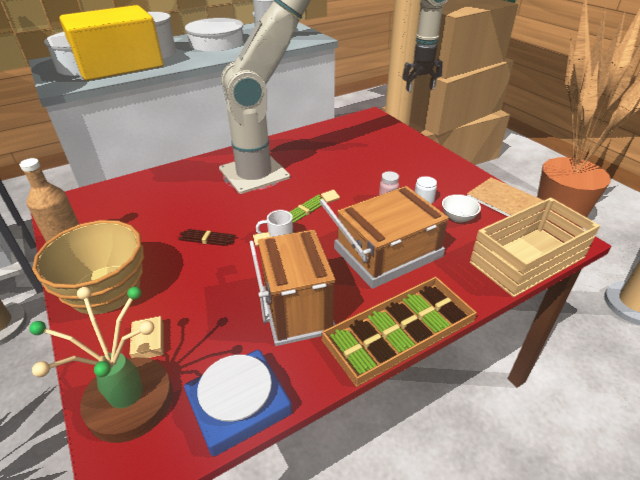

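View pics/side0.png

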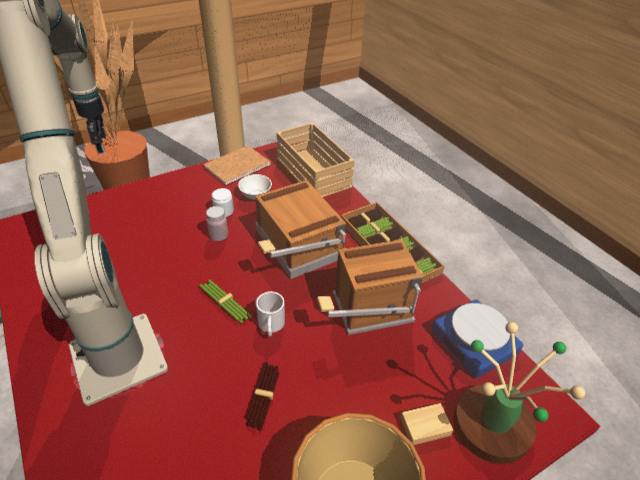

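The side view shows the wide box at about (300,225) with its pad at (266,246). The tall box is at (377,285) with its pad at (326,304), the mug at (270,312) and the jar at (217,223). Next I'll measure these.

```bash
cat > h.py <<'E'
import numpy as np,cv2
from cell import bot,cams
def cloud(n,z):
    c=cams.calibration(n);v,u=np.mgrid[0:480,0:640]
    K=c["mtx"];P=np.stack([(u-K[0,2])/K[0,0]*z,(v-K[1,2])/K[1,1]*z,z],-1)
    return (P-c["t"])@c["R"]
def proj(n,X):
    c=cams.calibration(n);q=np.atleast_2d(X)@c["R"].T+c["t"];q=q@c["mtx"].T
    return q[:,:2]/q[:,2:]
E
python3 - <<'E'
from h import *
d=np.load("d0.npz")
W=cloud("side",d["side"]);S=cloud("scene",d["scene"])
for n,(u,v) in dict(pad=(266,246),pad2=(264,243),pad3=(268,249),tpad=(326,303),jar=(217,213),tin=(222,196),mug=(270,300),lid=(290,215)).items():
    print(n,W[v,u].round(3))
cv2.imwrite("pics/crop.png",cv2.resize(d["sidep"][170:350,190:430],None,fx=3.3,fy=3.3,interpolation=2))
# wide lid plane points
for n,A,bx in(("side",W,(250,180,350,260)),("scene",S,(330,180,450,260))):
    u0,v0,u1,v1=bx;P=A[v0:v1,u0:u1].reshape(-1,3)
    P=P[(P[:,2]>.105)&(P[:,2]<.17)]
    h,e=np.histogram(P[:,2],bins=np.arange(.1,.17,.003));print(n,list(zip(e.round(3),h)))
    zt=P[(P[:,2]>.112)&(P[:,2]<.16)]
    print(cv2.minAreaRect(zt[:,:2].astype(np.float32)))
E
```

```text
pad [0.458 0.045 0.151]
pad2 [0.458 0.058 0.152]
pad3 [0.458 0.034 0.15 ]
tpad [ 0.51  -0.197  0.129]
jar [0.409 0.306 0.099]
tin [0.464 0.408 0.077]
mug [ 0.414 -0.061  0.053]
lid [0.585 0.143 0.142]
side [(np.float64(0.1), np.int64(0)), (np.float64(0.103), np.int64(23)), (np.float64(0.106), np.int64(69)), (np.float64(0.109), np.int64(71)), (np.float64(0.112), np.int64(88)), (np.float64(0.115), np.int64(92)), (np.float64(0.118), np.int64(86)), (np.float64(0.121), np.int64(103)), (np.float64(0.124), np.int64(75)), (np.float64(0.127), np.int64(75)), (np.float64(0.13), np.int64(62)), (np.float64(0.133), np.int64(81)), (np.float64(0.136), np.int64(187)), (np.float64(0.139), np.int64(882)), (np.float64(0.142), np.int64(1372)), (np.float64(0.145), np.int64(540)), (np.float64(0.148), np.int64(324)), (np.float64(0.151), np.int64(109)), (np.float64(0.154), np.int64(9)), (np.float64(0.157), np.int64(1)), (np.float64(0.16), np.int64(2)), (np.float64(0.163), np.int64(2)), (np.float64(0.166), np.int64(4))]
((0.6054497361183167, 0.11370539665222168), (0.3895379602909088, 0.2629704177379608), 67.1
[... 235 characters left out ...]
.float64(0.118), np.int64(115)), (np.float64(0.121), np.int64(111)), (np.float64(0.124), np.int64(104)), (np.float64(0.127), np.int64(94)), (np.float64(0.13), np.int64(84)), (np.float64(0.133), np.int64(81)), (np.float64(0.136), np.int64(98)), (np.float64(0.139), np.int64(123)), (np.float64(0.142), np.int64(982)), (np.float64(0.145), np.int64(1887)), (np.float64(0.148), np.int64(426)), (np.float64(0.151), np.int64(368)), (np.float64(0.154), np.int64(48)), (np.float64(0.157), np.int64(2)), (np.float64(0.16), np.int64(0)), (np.float64(0.163), np.int64(0)), (np.float64(0.166), np.int64(0))]
((0.5868414640426636, 0.14760640263557434), (0.2723311185836792, 0.27217844128608704), 86.81230163574219)
```

View pics/crop.png

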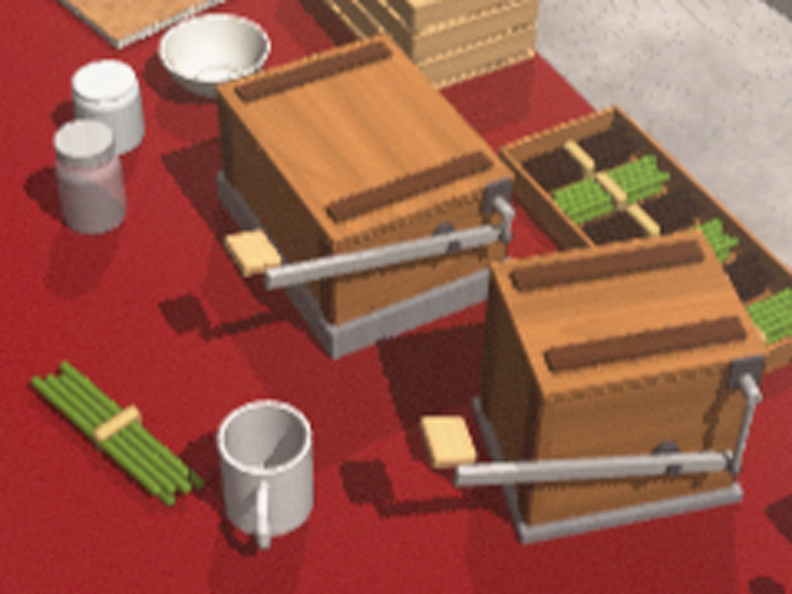

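The crop shows the wide box's pale pad at crop (252,250), the lever arm on its right side, and the mug well clear of it. Next I'll fit the box yaw and the pad centre.

```bash
python3 - <<'E'
from h import *
d=np.load("d0.npz")
for n,bx in(("side",(250,235,276,256)),("scene",(318,215,350,245))):
    A=cloud(n,d[n]);p=d[n+"p"];u0,v0,u1,v1=bx
    hsv=cv2.cvtColor(p,cv2.COLOR_BGR2HSV)[v0:v1,u0:u1]
    P=A[v0:v1,u0:u1]
    m=(hsv[...,2]>190)&(hsv[...,0]>14)&(hsv[...,0]<30)&(P[...,2]>.135)
    Q=P[m];print(n,len(Q),Q.mean(0) if len(Q) else 0,cv2.minAreaRect(Q[:,:2].astype(np.float32)) if len(Q)>3 else 0)
    # lid
    z0=.1425 if n=="side" else .146
    m=((abs(A[...,2]-z0)<.012)&(A[...,0]>.47)&(A[...,0]<.75)&(A[...,1]>-.02)&(A[...,1]<.32)).astype(np.uint8)
    m=cv2.morphologyEx(m,cv2.MORPH_OPEN,np.ones((5,5)))
    k,l,st,c=cv2.connectedComponentsWithStats(m);i=1+st[1:,4].argmax()
    Q=A[l==i];lo=cv2.minAreaRect(Q[:,:2].astype(np.float32));print(lo,st[i])
    print(cv2.boxPoints(lo))
E
```

```text
side 126 [0.45859141 0.04033652 0.15644568] ((0.28146499395370483, -0.39865419268608093), (1.017530918121338, 0.04081028699874878), 68.11885833740234)
((0.6218454241752625, 0.15387174487113953), (0.2568027675151825, 0.18965189158916473), 89.29490661621094) [ 257  181   88   64 3259]
[[0.52544653 0.026647  ]
 [0.7150841  0.02431315]
 [0.7182443  0.2810965 ]
 [0.5286068  0.28343034]]
scene 12 [0.56381815 0.03737835 0.14487317] ((0.5571165680885315, 0.03398917615413666), (0.04762120917439461, 0.014990775845944881), 27.058210372924805)
((0.6230834722518921, 0.1510484516620636), (0.19292597472667694, 0.2535450756549835), 0.14079633355140686) [ 338  187  109   62 3856]
[[0.52630925 0.27758354]
 [0.52693236 0.02403926]
 [0.7198577  0.02451336]
 [0.7192346  0.27805763]]
```

The box centre is (0.622, 0.152) with yaw about 0. That predicts the pad at (0.463, 0.047), and I measured (0.459, 0.045). The underside is at about 0.032, so the pad top is at about 0.150 at rest and 0.077 at the stop. I'll close the hand and move over the pad.

Call:
drive_tool(moves=[[0.02, -0.04, 0.005, 0, 0, 0.02], [0.025, -0.05, 0.005, 0, 0, 0.02], [0.025, -0.05, 0, 0, 0, 0.02], [0.025, -0.05, 0, 0, 0, 0.02], [0.025, -0.05, 0, 0, 0, 0.02]], hand=0)

```text
time: 0.72
tcp_pos: [0.2869, 0.3865, 0.2412]
tcp_rot: [0.079, 0.997, -0.0, 0.0]
contact_force: [1.0, -0.0, 0.6]
gripper_width: -0.0002
```

Call:
drive_tool(moves=[[0.025, -0.05, 0, 0, 0, 0.02], [0.025, -0.05, 0, 0, 0, 0.02], [0.025, -0.05, 0, 0, 0, 0.02], [0.025, -0.05, 0, 0, 0, 0.02], [0.025, -0.05, 0, 0, 0, 0.02]])

```text
time: 1.35
tcp_pos: [0.4119, 0.1367, 0.2413]
tcp_rot: [0.029, 1.0, 0.0, 0.0]
contact_force: [0.7, 0.4, -0.8]
gripper_width: -0.0001
```

Call:
drive_tool(moves=[[0.024, -0.045, 0, 0, 0, 0.02], [0.024, -0.046, 0, 0, 0, 0.02], [0, 0, -0.03, 0, 0, 0.02], [0, 0, -0.03, 0, 0, 0], [0, 0, 0, 0, 0, 0]])

```text
time: 1.98
tcp_pos: [0.4575, 0.047, 0.1797]
tcp_rot: [-0.0, 1.0, -0.0, -0.003]
contact_force: [-0.3, 0.1, 1.1]
gripper_width: 0.0
```

```bash
python3 - <<'E'
from h import *
print(bot.sense()["tcp_pos"])
p,z=cams.camera("side");q,z2=cams.camera("scene")
a=cv2.resize(p[170:320,200:380],None,fx=3,fy=3,interpolation=2)[:, :400*1]
b=cv2.resize(q[150:300,290:450],None,fx=3,fy=3,interpolation=2)[:, :400]
cv2.imwrite("pics/over.png",np.hstack([a,b]))
E
```

```text
[0.45749376 0.04696157 0.17967843]
```

View pics/over.png

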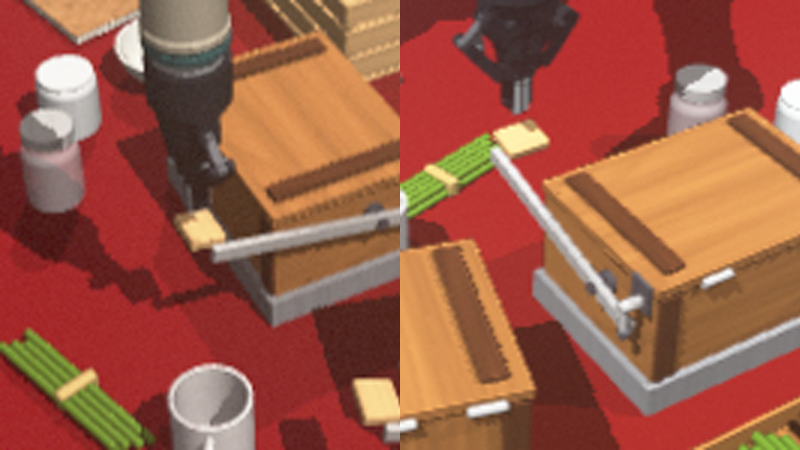

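Both views show the shut fingertips right above the pale pad at left (198,228) and right (520,140). Now I'll press down.

Call:
drive_tool(moves=[[0.003, 0, -0.014, 0, 0, 0], [0, 0, -0.008, 0, 0, 0], [0, 0, -0.006, 0, 0, 0], [0, 0, -0.006, 0, 0, 0], [0, 0, -0.006, 0, 0, 0]])

```text
time: 2.7
tcp_pos: [0.4609, 0.0474, 0.1412]
tcp_rot: [-0.001, 1.0, -0.0, -0.001]
contact_force: [-3.5, 0.3, 6.1]
gripper_width: -0.0
```

Call:
drive_tool(moves=[[0, 0, -0.006, 0, 0, 0], [0, 0, -0.006, 0, 0, 0], [0, 0, -0.006, 0, 0, 0], [0, 0, -0.006, 0, 0, 0], [0, 0, -0.006, 0, 0, 0]])

```text
time: 3.32
tcp_pos: [0.4601, 0.0473, 0.111]
tcp_rot: [-0.001, 1.0, -0.0, -0.002]
contact_force: [-4.4, 0.4, 5.2]
gripper_width: 0.0002
```

Call:
drive_tool(moves=[[0, 0, -0.006, 0, 0, 0], [0, 0, -0.006, 0, 0, 0], [0, 0, -0.006, 0, 0, 0], [0, 0, -0.006, 0, 0, 0], [0, 0, -0.006, 0, 0, 0]])

```text
time: 3.95
tcp_pos: [0.4629, 0.0473, 0.0809]
tcp_rot: [-0.001, 1.0, 0.0, 0.001]
contact_force: [-2.3, -0.2, 2.2]
gripper_width: -0.0
```

```bash
python3 - <<'E'
from h import *
s=bot.sense();print(s["tcp_pos"],s["contact_force"])
p,z=cams.camera("side")
np.savez("d1.npz",side=z,sidep=p)
cv2.imwrite("pics/open.png",cv2.resize(p[120:320,200:400],None,fx=3,fy=3,interpolation=2))
E
```

```text
[0.46293849 0.04733909 0.08093125] [-2.30817813 -0.24639966  2.18496391]
```

View pics/open.png

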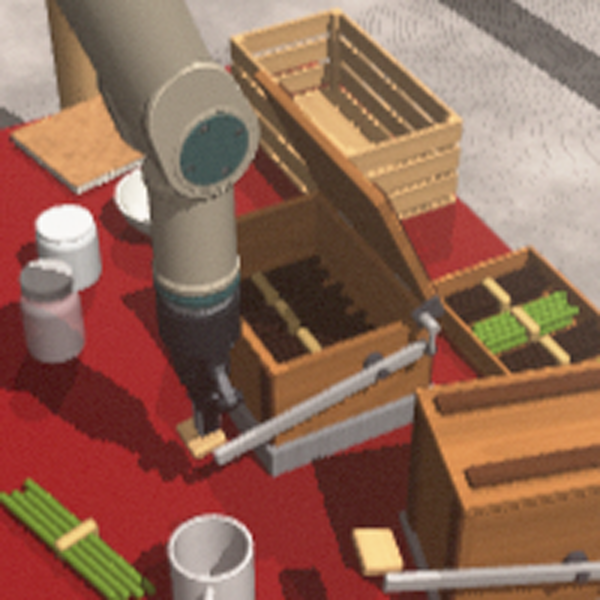

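The lid stands wide open, with the pad pinned under the tips at (205,437). I'll press slightly further and hold.

Call:
drive_tool(moves=[[0, 0, -0.0015, 0, 0, 0], [0, 0, 0, 0, 0, 0], [0, 0, 0, 0, 0, 0], [0, 0, 0, 0, 0, 0], [0, 0, 0, 0, 0, 0]])

```text
time: 4.62
tcp_pos: [0.463, 0.0473, 0.0803]
tcp_rot: [-0.001, 1.0, 0.0, 0.001]
contact_force: [-1.3, -0.3, 5.6]
gripper_width: -0.0
```

Call:
drive_tool(moves=[[0, 0, 0, 0, 0, 0], [0, 0, 0, 0, 0, 0], [0, 0, 0, 0, 0, 0], [0, 0, 0, 0, 0, 0], [0, 0, 0, 0, 0, 0]])

```text
time: 5.25
tcp_pos: [0.463, 0.0473, 0.0803]
tcp_rot: [-0.001, 1.0, 0.0, 0.001]
contact_force: [-2.8, -0.4, 7.0]
gripper_width: 0.0001
```

Call:
drive_tool(moves=[[0, 0, 0, 0, 0, 0], [0, 0, 0, 0, 0, 0], [0, 0, 0, 0, 0, 0], [0, 0, 0, 0, 0, 0], [0, 0, 0, 0, 0, 0]])

```text
time: 5.88
tcp_pos: [0.463, 0.0473, 0.0803]
tcp_rot: [-0.0, 1.0, 0.0, 0.001]
contact_force: [-2.5, 0.4, 5.8]
gripper_width: -0.0
```

Call:
drive_tool(moves=[[0, 0, 0, 0, 0, 0], [0, 0, 0, 0, 0, 0], [0, 0, 0, 0, 0, 0], [0, 0, 0, 0, 0, 0], [0, 0, 0, 0, 0, 0]])

```text
time: 6.5
tcp_pos: [0.463, 0.0473, 0.0803]
tcp_rot: [-0.001, 1.0, 0.0, 0.001]
contact_force: [-2.5, -0.4, 5.1]
gripper_width: 0.0004
```

```bash
python3 - <<'E'
from h import *
d=np.load("d1.npz")
p,z=cams.camera("side");A=cloud("side",z)
print(bot.sense()["tcp_pos"],bot.sense()["contact_force"])
# lid: sample line points of the raised lid's plane
B=A[148:210,290:335].reshape(-1,3)
B=B[(B[:,2]>.17)&(B[:,2]<.35)&(B[:,0]>.6)&(B[:,0]<.8)]
f=np.polyfit(B[:,2],B[:,0],1);print(len(B),"lid angle",np.arctan2(1,f[0]),np.std(B[:,0]-np.polyval(f,B[:,2])), B[:,2].max())
E
```

```text
[0.46298265 0.04734615 0.08025722] [-2.39620374 -1.11750698  5.79962312]
778 lid angle 1.9439210974520686 0.003931221751858639 0.3059058015965095
```

The lid measures about 1.15–1.2 rad, which is at its stop, and it has been held for over 2 s. Next I'll ease it up at about 20 mm/s.

Call:
drive_tool(moves=[[0, 0, 0.0015, 0, 0, 0], [0, 0, 0.0025, 0, 0, 0], [0, 0, 0.0025, 0, 0, 0], [0, 0, 0.0025, 0, 0, 0], [0, 0, 0.0025, 0, 0, 0]])

```text
time: 7.18
tcp_pos: [0.4621, 0.0474, 0.0915]
tcp_rot: [-0.001, 1.0, 0.0, -0.0]
contact_force: [-1.3, 0.2, 1.9]
gripper_width: 0.0003
```

Call:
drive_tool(moves=[[0, 0, 0.0025, 0, 0, 0], [0, 0, 0.0025, 0, 0, 0], [0, 0, 0.0025, 0, 0, 0], [0, 0, 0.0025, 0, 0, 0], [0, 0, 0.0025, 0, 0, 0]])

```text
time: 7.8
tcp_pos: [0.4621, 0.0474, 0.104]
tcp_rot: [-0.001, 1.0, 0.0, -0.0]
contact_force: [-2.4, -0.5, 3.3]
gripper_width: -0.0001
```

Call:
drive_tool(moves=[[0, 0, 0.0025, 0, 0, 0], [0, 0, 0.0025, 0, 0, 0], [0, 0, 0.0025, 0, 0, 0], [0, 0, 0.0025, 0, 0, 0], [0, 0, 0.0025, 0, 0, 0]])

```text
time: 8.43
tcp_pos: [0.4626, 0.0474, 0.1166]
tcp_rot: [-0.001, 1.0, 0.0, 0.0]
contact_force: [-3.1, -0.0, 4.9]
gripper_width: -0.0001
```

Call:
drive_tool(moves=[[0, 0, 0.0025, 0, 0, 0], [0, 0, 0.0025, 0, 0, 0], [0, 0, 0.0025, 0, 0, 0], [0, 0, 0.0025, 0, 0, 0], [0, 0, 0.0025, 0, 0, 0]])

```text
time: 9.05
tcp_pos: [0.4639, 0.0474, 0.1293]
tcp_rot: [-0.001, 1.0, 0.0, 0.002]
contact_force: [1.7, -0.8, 5.3]
gripper_width: 0.0004
```

Call:
drive_tool(moves=[[0, 0, 0.0025, 0, 0, 0], [0, 0, 0.0025, 0, 0, 0], [0, 0, 0.0025, 0, 0, 0], [0, 0, 0.0025, 0, 0, 0], [0, 0, 0.0025, 0, 0, 0]])

```text
time: 9.68
tcp_pos: [0.4626, 0.0475, 0.1415]
tcp_rot: [-0.001, 1.0, 0.0, 0.0]
contact_force: [3.0, 0.2, 3.5]
gripper_width: -0.0002
```

Contact has held all the way. I'll go slowly to the end of the travel, then lift away.

Call:
drive_tool(moves=[[0, 0, 0.002, 0, 0, 0], [0, 0, 0.002, 0, 0, 0], [0, 0, 0.002, 0, 0, 0], [0, 0, 0.002, 0, 0, 0], [0, 0, 0.002, 0, 0, 0]])

```text
time: 10.3
tcp_pos: [0.4623, 0.0474, 0.1514]
tcp_rot: [-0.001, 1.0, 0.0, 0.0]
contact_force: [3.5, 0.5, 4.6]
gripper_width: 0.0002
```

Call:
drive_tool(moves=[[0, 0, 0.002, 0, 0, 0], [0, 0, 0.002, 0, 0, 0], [0, 0, 0.002, 0, 0, 0], [0, 0, 0.002, 0, 0, 0], [0, 0, 0.002, 0, 0, 0]])

```text
time: 10.92
tcp_pos: [0.4619, 0.0473, 0.1613]
tcp_rot: [-0.001, 1.0, -0.0, -0.0]
contact_force: [0.0, 0.4, -0.2]
gripper_width: -0.0002
```

Call:
drive_tool(moves=[[0, 0, 0.01, 0, 0, 0], [0, 0, 0.03, 0, 0, 0], [0, 0, 0.03, 0, 0, 0], [0, 0, 0.02, 0, 0, 0], [0, 0, 0, 0, 0, 0]])

```text
time: 11.55
tcp_pos: [0.4634, 0.0475, 0.2531]
tcp_rot: [-0.001, 1.0, 0.0, 0.002]
contact_force: [-0.0, 0.7, -1.0]
gripper_width: 0.0001
```

Call:
drive_tool(moves=[[-0.025, 0.05, 0, 0, 0, 0], [-0.025, 0.05, 0, 0, 0, 0], [-0.025, 0.05, 0, 0, 0, 0], [0, 0, 0, 0, 0, 0], [0, 0, 0, 0, 0, 0]])

```text
time: 12.18
tcp_pos: [0.3872, 0.1967, 0.2508]
tcp_rot: [-0.001, 1.0, -0.001, -0.0]
contact_force: [1.0, -0.4, -0.4]
gripper_width: 0.0002
```

```bash
python3 - <<'E'
from h import *
s=bot.sense();print(s["tcp_pos"],s["contact_force"])
d=np.load("d0.npz");p,z=cams.camera("side");A=cloud("side",z);W=cloud("side",d["side"])
for u,v in((266,246),(326,303),(300,225),(310,220),(380,260),(222,196),(270,300)):print(u,v,W[v,u].round(3),A[v,u].round(3))
q,_=cams.camera("scene")
cv2.imwrite("pics/end.png",np.hstack([cv2.resize(p[150:350,200:400],(400,400)),cv2.resize(q[150:350,250:450],(400,400))]))
E
```

```text
[0.38715054 0.19667222 0.25080375] [ 0.95782196 -0.44683765 -0.41504176]
266 246 [0.458 0.045 0.151] [0.458 0.046 0.15 ]
326 303 [ 0.51  -0.197  0.129] [ 0.51  -0.198  0.13 ]
300 225 [0.588 0.086 0.144] [0.588 0.086 0.144]
310 220 [0.625 0.092 0.144] [0.625 0.091 0.144]
380 260 [ 0.687 -0.176  0.181] [ 0.685 -0.178  0.184]
222 196 [0.464 0.408 0.077] [0.399 0.194 0.247]
270 300 [ 0.414 -0.061  0.053] [ 0.414 -0.06   0.053]
```

View pics/end.png

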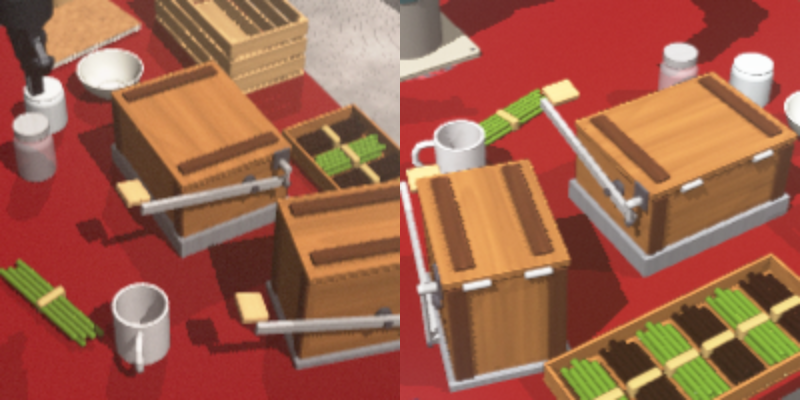

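Both lids are shut, the pad is back up at (132,192), and everything is where it was. The hand is clear in the air, so I'm handing the job in.

```bash
python3 -c "
from cell import bot
print(bot.job_done())"
```

```text
the job is handed in; nothing more can be done
None
```

I opened the wide box's lid by its lever, held it open for about 2.5 s, let it down gently, and handed the job in; no verdict came back.

- **Opening:** I pressed the pad with the shut fingertips down to its stop. The lid then measured about 1.2 rad from the depth image, against a nominal 1.15. The contact force stayed at roughly 5–7 N during the hold.
- **Closing:** I raised the pad at 16–20 mm/s, and the fingertip was in contact at every reading until the lever was up. The whole way down took about 4 s, well above the 2 s that counts as gentle.
- **Last checks:**
  - The wide lid and both pads are back within 1 mm of their starting positions.
  - The tall box's lid looks shut; its one depth reading differed by 3 mm, about the size of the camera noise.
  - The mug reads where it started, and the jar, tin and bowl look undisturbed in the picture. The tin could not be re-measured because the hand blocked its pixel in the side view.
  - I never picked out the loose block in the pictures, so I did not check it separately.
  - The hand is clear at a height of 0.25 m with no contact force beyond sensor noise.

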